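Open the sample lock's outer lid after feeling that its inner gate is shut

ROBOT

A 7-joint arm with a two-finger parallel gripper is mounted at the origin on a cart in front of the work surface, level with it; the furniture and walls round the work are solid. World frame = base frame: x ahead of the robot, y to its left, z up, the work surface at z = 0. Lengths are in mm, angles in degrees, forces in N, time in s.
With the tool pointing down it reaches from about 425 to 875 mm from the base axis. Payload 9.9 kg.
Tool frame: the origin (TCP) lies on the mounting face of the last link; the fingertips stand 173 mm ahead of it and the grasp point (between the pads) lies pinch_z ahead of it (pinch_z is the distance from the TCP to the grasp point, in mm); y points along the fingers, z is the direction in which the jaws open and shut, and the axes are right-handed (so a half turn about y gives the same grasp; the last joint's range is limited). The gripper opens to 85 mm and grips with 20 to 120 N. Pads are 22 mm wide; open, the fingers measure 114 mm over their backs; the gripper's body (76 mm by 85 mm) begins 54 mm behind the grasp point. The pads swing forward as they close: fully open they stand 13 mm farther back than shut.
Start: joints at [64.87, 32.985, 1.427, 82.34, -0.859, 64.687, -3.237], TCP at [234.502, -632.964, 404.689] pointing down, gripper open.
Joint ranges: [-157.87, 157.87], [-19.46, 123.44], [-87.15, 90], [11.01, 140.99], [-62.26, 242.26], [9.8, 113.94], [-161.44, 161.44]. Speed limits (degrees/s): [127.2, 127.2, 172.46, 172.46, 180, 180, 180].

INTERFACE

Orientations are given as a 3x3 rotation matrix whose columns are the frame's x, y, z axes.
In Python, from workcell import * gives the robot as it stands.
- The arm moves only by the tool drive_tool, never from a script. Its argument "increments" is text: rows parted by semicolons, each of 5 numbers parted by spaces: the shift along the tool's x, y, z in m, then the turn about the tool's y in rad, then the closure in counts, from 0 (fully open) to 255 (shut). A call has 1 to 8 rows; each row is the pose to reach, as a shift and turn from the pose commanded when the call began, along the tool's axes at that moment; what a row does not reach only later rows make up. A row lasts 1/12 s, in which the tool goes at most 41.7 mm and 7.16 degrees, less where a joint would pass 70% of its speed; a pose out of reach is approached as far as the arm can. A call with a gripper value outside its range is refused whole. The fingers move at their own pace and stop on an object; "grip_force" is the grip in N (left out, the last holds). Time passes only in rows, so rows that repeat a pose let the fingers close. It gives the time, the measured TCP pose, the force and the opening at its end, in the units of the state.
- get_state(): the state, without advancing time (a new reading comes with each control period).
- snapshot(name): name is "scene" or "top" or "wrist"; returns a dict with "color" (480x640x3 uint8, red, green, blue), "fx", "fy", "cx", "cy" (pixels), "world_to_cam" (4x4, takes a point from world to camera coordinates). Camera axes: x right, y down, z forward; pixel columns grow to the right and rows downward; lengths in mm; the calibration is good to about 2 mm. A picture is of the moment at which its call begins. There is no depth.
- sign_off(): hands the job in, once; it reports no verdict.
The state is a dict: "time": time; "joint_pos": joint angles; "joint_velocities": joint speeds; "joint_torque": joint torques, N m; "tcp_pos": TCP position; "orientation": TCP orientation; "contact_force": force on the tool from outside, world axes, zero at the start; "torque": the same for the moment, N m; "gripper_width": opening from 0.0 (shut) to 1.0 (fully open).
Only numpy, scipy, OpenCV 4.12 (cv2) and the standard library are available. Lean on these libraries where they do the work, as an engineer would, in place of code of your own. Each camera call takes 0.05 s, during which the arm holds its last target. There are 200 camera calls.

TASK

The tin in the sample lock is to be collected, but the lock's outer lid may only be opened while the inner gate stands shut, and a gate that is a little up cannot be told by eye. First press down on the gate's top bar, firmly but without ramming it, pushing it home if it gives, and hold for a moment until you feel it stand solid on its sill; only then slide the outer lid fully open by its rib. Leave the gate shut, and leave the tin and the loose things round about where they are.

Things in the scene. Friction and masses are not known exactly. Their poses are not given: they have to be found in the camera images.
- sample_lock: Fixed sample lock, base plate 170 (x) by 372 mm (y). Origin on the bench below the inner gate, z up. At y 10 to 102 mm a closed white cabinet 88 mm high; at y -10 to -150 the open-topped chamber with white walls under the outer lid; lid rails run on to y -256. Gate posts at x +-66 mm are 104 mm high. All heights are above the bench.
- inner_gate: Upright plate; origin: middle of its top edge, 90 mm above the bench when shut. Over it, on two studs, a dark press bar 100 mm along the lock's x, 18 along y, its top set anywhere 22 to 36 mm above the origin. Starts 0 to 10 mm up; stays where left. Sliding it down takes 2.5 to 4.5 N: a light touch proves nothing. Shut, it stops dead. A held press of 10 to 20 N is a sound check; 40 N too much.
- outer_lid: Flat sliding lid 134 x 126 mm with clear pane, top 84 mm above the bench; across its middle a dark upright rib, 100 mm along the lock's x, 12 along y, 22 high. Origin: middle of the rib's top. Closed: lock y = -80 mm; opens 110 mm towards the lock's -y to a stop at -190. Drags about 3 N, stays where left. 65 mm free for fingers between gate bar and rib.
- felt_tin: Round tin, 66 mm across, 30 mm high, dark green lid, standing in the lock chamber under the outer lid. Origin at the centre of its underside. Stays there.
- weight_1: Brass weight with a knob, 36 mm across, 40 mm high, standing on top of the closed cabinet beside the gate. Origin at the centre of its underside. Bystander.
- screwdriver_1: Screwdriver with red handle, 160 mm long along its y, 26 mm thick, lying on the bench on the robot's side of the lock. Origin under its middle. Bystander.

How it is judged (in metres and radians):
On the way, in this order (a step that is already met when the one before it is completed fails the run):
1. the inner gate is felt to be shut: pressed with over 6 N by the fingers while it is down on its sill (within 2.5 mm), for 0.1 s, the outer lid still closed (contact force between the fingers and inner_gate above 6 N and z of inner_gate in the frame of sample_lock below 0.0925 m and y of outer_lid in the frame of sample_lock above -0.09 m), for 0.1 s.
2. the outer lid is slid open (at least 102 of its 110 mm) (y of outer_lid in the frame of sample_lock below -0.182 m), for 0.2 s.
At the end, for the whole second after the job is handed in: The outer lid stands open by at least 102 of its 110 mm and at rest, the inner gate is down on its sill (within 2.5 mm), and the tin stands upright on the chamber floor (y of outer_lid in the frame of sample_lock below -0.182 m and z of inner_gate in the frame of sample_lock below 0.0925 m and linear speed of outer_lid below 0.01 m/s and z of felt_tin in the frame of sample_lock below 0.016 m and angle between felt_tin's own z axis and vertical below 0.1 rad); the robot touches nothing.
It fails at once if the outer lid is opened by more than 10 mm while the inner gate is over 2.5 mm up (y of outer_lid in the frame of sample_lock below -0.09 m and z of inner_gate in the frame of sample_lock above 0.0925 m).
It fails at once if the gate is rammed (over 40 N) (contact force between any of the fingers, the arm and inner_gate above 40 N).
It fails at once if a loose thing is disturbed (tin, weight or screwdriver moved over 20 mm) (distance of any of felt_tin, weight_1, screwdriver_1 from where it was at the start of the episode above 0.02 m).
It also fails if it takes over 40 s, if anything falls off the work surface, if the arm or the gripper's body presses on something with over 40 N, if the wrist force passes 120 N, or if a joint passes its speed limit or range.

## Working session

There is one attempt and no reset: what is moved stays moved. The work goes in short steps, Python scripts to look and compute and a tool call to move; the robot and the scene stay as the last step left them, time stands still between calls to the robot, and variables do not carry over. Pictures are saved under pics/ and viewed, about 8 in all and at most 12, crops included, and the job is handed in when it is done.

Besides the shell and the picture viewer there is one more tool, called after "Call:" by a JSON object that holds its "method" and its "body". drive_tool: Moves the arm, as the interface text tells. Its arguments: {"type":"object","properties":{"increments":{"type":"string"},"grip_force":{"type":"number"}},"required":["increments"]}

```bash
ls; mkdir -p pics; python3 - <<'E'
from workcell import *
import cv2, json, numpy as np
np.set_printoptions(precision=4,suppress=True)
s=get_state()
for k,v in s.items(): print(k,np.array(v).tolist())
try: print(pinch_z)
except Exception as e: print(e)
import pickle
for n in ("scene","top"):
    d=snapshot(n); cv2.imwrite(f"pics/{n}0.png",d["color"][...,::-1]); pickle.dump(d,open(f"{n}0.pkl","wb")); print(n,d["fx"],d["fy"],d["cx"],d["cy"],np.array(d["world_to_cam"]))
E
```

```text
pics
time 0.0
joint_pos [64.8695444733077, 33.03188512849944, 1.4216233679387045, 82.38405542106011, -0.8582860927889502, 64.68958668390535, -3.2379654266505717]
joint_velocities [-0.04097381660946071, -0.07517212585109904, 0.0742646188610564, 0.040009429387257454, -0.057088548978774606, 0.10045571540962231, 0.04566450644818013]
joint_torque [-0.0016516449613845907, -76.5766167640686, 2.2498686611652374, -28.59626054763794, 0.015403552679345012, 0.012949390802532434, -2.4013959887270175e-05]
tcp_pos [234.4768542755955, -632.7904651319094, 403.86547289754265]
orientation [[-0.9376929890369567, -0.0006564469514658672, 0.3474642821763665], [-0.34746489146977444, 0.0015221791889589687, -0.9376917575442448], [8.664199641917475e-05, -0.9999986260230145, -0.0016554290222917114]]
contact_force [-0.32661854742460406, -0.15376104416676856, 0.6080319485984229]
torque [0.02518860916400755, 0.026038389723406784, 0.049409281580362285]
gripper_width 1.0048053610163752
154.70000000000002
scene 601.3947923202189 601.3947923202189 330.81158049043535 229.35031948270947 [[ -0.8282  -0.5605  -0.0031 296.9546]
 [ -0.3372   0.5026  -0.7961 321.9739]
 [  0.4477  -0.6582  -0.6052 720.3034]
 [  0.       0.       0.       1.    ]]
top 493.24290200554634 493.24290200554634 320.9247685816299 236.25374564405323 [[  -0.0168   -0.9998   -0.0142 -137.6654]
 [  -0.994     0.0183   -0.1075  482.7672]
 [   0.1078    0.0123   -0.9941  904.2836]
 [   0.        0.        0.        1.    ]]
```

View pics/scene0.png

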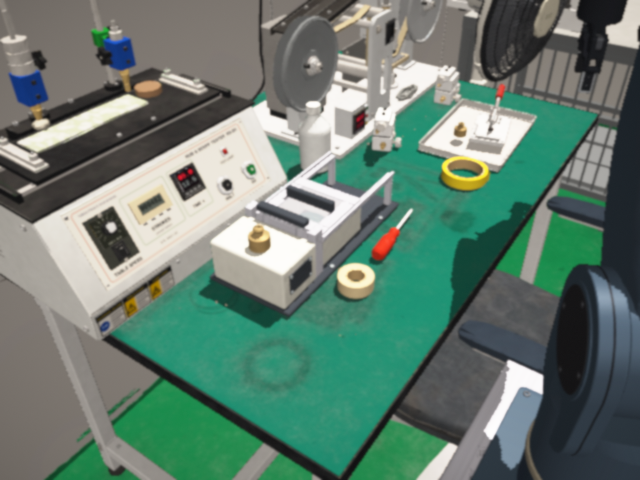

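View pics/top0.png

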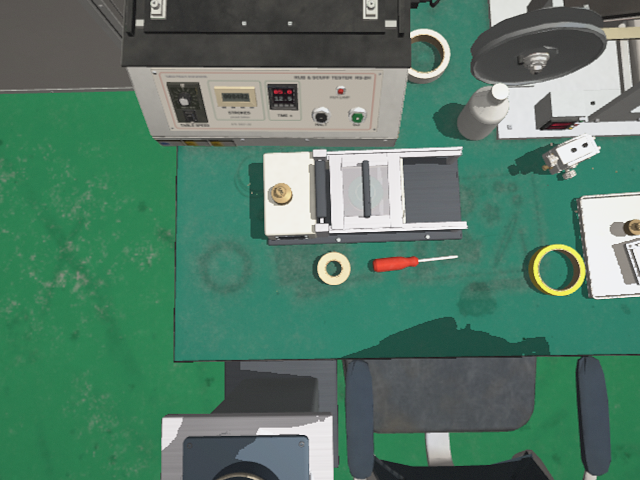

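The scene view shows the lock at about (210–395, 150–305), with the gate bar at (255, 235), the rib at (285, 212) and the weight at (259, 237). In the top view the lock spans (263–466, 148–243), with the bar at x≈320 and the rib at x≈366. The screwdriver is at (375–457, 262). Next I'll zoom in to measure.

```bash
python3 - <<'E'
import cv2
a=cv2.imread("pics/top0.png")[140:250,255:475]; cv2.imwrite("pics/topc.png",cv2.resize(a,None,fx=3.6,fy=3.6,interpolation=cv2.INTER_CUBIC))
a=cv2.imread("pics/scene0.png")[150:310,205:405]; cv2.imwrite("pics/scenec.png",cv2.resize(a,None,fx=3.7,fy=3.7,interpolation=cv2.INTER_CUBIC))
E
```

```text
(no output)
```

View pics/topc.png

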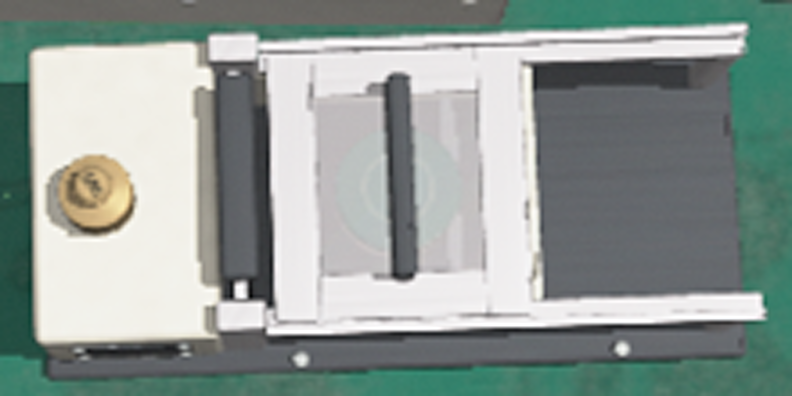

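View pics/scenec.png

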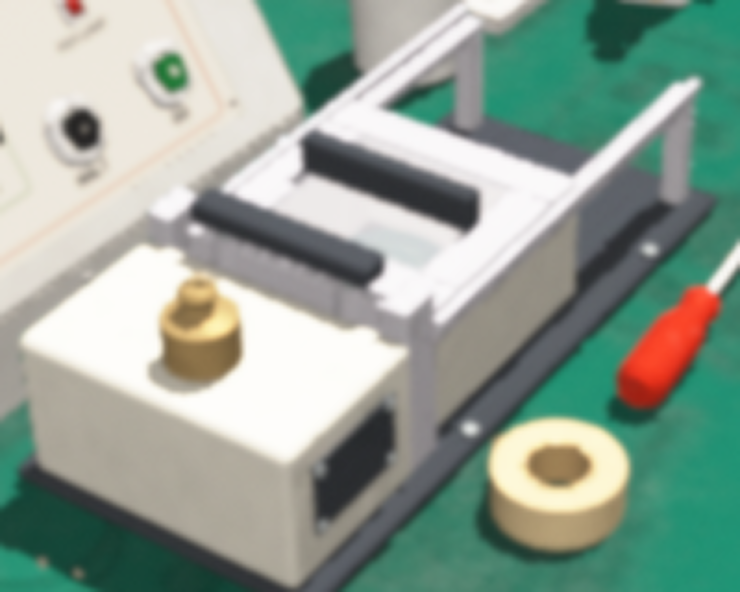

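The top crop shows the gate bar from (236,76) to (240,275), the rib from (398,78) to (403,274) and the post tops at (233,47) and (241,317). The scene crop shows the same ends: bar (207,203) to (368,262), rib (316,140) to (468,195). I'll triangulate from these.

```bash
cat > h.py <<'E'
import numpy as np, cv2, pickle
np.set_printoptions(precision=1,suppress=True)
def P(d):
    K=np.array([[d["fx"],0,d["cx"]],[0,d["fy"],d["cy"]],[0,0,1]]); return K@np.array(d["world_to_cam"])[:3]
def tri(d1,u1,d2,u2):
    X=cv2.triangulatePoints(P(d1),P(d2),np.array(u1,float).reshape(2,1),np.array(u2,float).reshape(2,1)).ravel(); return X[:3]/X[3]
def proj(d,X):
    x=P(d)@np.append(X,1); return x[:2]/x[2]
def onz(d,u,z):
    p=P(d); A=np.c_[p[:,:2],-np.array([*u,1.])]; return np.linalg.solve(A,-(p[:,2]*z+p[:,3]))[:2]
E
python3 - <<'E'
from h import *
t=pickle.load(open("top0.pkl","rb")); s=pickle.load(open("scene0.pkl","rb"))
T=lambda u,v:(u/3.6+255-.4,v/3.6+140-.4); S=lambda u,v:(u/3.7+205-.4,v/3.7+150-.4)
for n,a,b in [("bar far",(236,76),(207,203)),("bar near",(240,275),(368,260)),("rib far",(398,78),(316,138)),("rib near",(403,274),(468,193)),("post far",(233,47),(172,203)),("post near",(241,317),(408,297)),("rail far end",(745,30),(475,10)),("rail near end",(762,304),(692,85)),("weight knob",(92,180),(199,290)),("cab far",(36,50),(140,250)),("cab near",(40,340),(292,460))]:
    X=tri(t,T(*a),s,S(*b)); print(n,X, "reproj err",proj(t,X)-T(*a), proj(s,X)-S(*b))
pf,pn=onz(t,T(233,47),104),onz(t,T(241,317),104); print("posts z104",pf,pn,np.linalg.norm(pf-pn))
print("rib z106",onz(t,T(398,78),106),onz(t,T(403,274),106)); print("bar z118",onz(t,T(236,76),120),onz(t,T(240,275),120))
E
```

```text
bar far [ 603.2 -148.3  108.5] reproj err [0.2 0.2] [-0.2 -0. ]
bar near [ 507.7 -147.   115.6] reproj err [-0.9 -1.4] [1.2 0.1]
rib far [ 601.7 -227.6  101.7] reproj err [0.4 0.7] [-0.5 -0.1]
rib near [ 507.9 -225.1  106.5] reproj err [-0.8 -1.3] [1.  0.1]
post far [ 621.  -146.   102.7] reproj err [-0.5 -0.7] [0.6 0.1]
post near [ 488.  -147.6  103.3] reproj err [-0.5 -0.8] [0.6 0.1]
rail far end [ 627.7 -403.5   80.1] reproj err [0.6 1. ] [-0.7 -0.1]
rail near end [ 491.2 -405.    78.2] reproj err [0.1 0.2] [-0.2 -0. ]
weight knob [550.  -79.8 124. ] reproj err [0.3 0.4] [-0.3 -0.1]
cab far [590.2 -67.9 140.8] reproj err [ 7.6 11. ] [-9.9 -2.6]
cab near [479.2 -49.7  84.9] reproj err [0.1 0.2] [-0.2 -0. ]
posts z104 [ 619.3 -146.8] [ 486.6 -148.4] 132.7351264716995
rib z106 [ 601.7 -226.6] [ 505.7 -226.4]
bar z118 [ 600.6 -148.2] [ 504.6 -148.5]
```

Lock origin is about (554, −147) with yaw near +1°. The bar top is around z 112–118, and the rib is at y≈−227, z≈106. I'll start by closing the fingers, aligning the tool and approaching.

Call:
{"method": "drive_tool", "body": {"increments": "-0.012 0 -0.009 0.02 255; -0.036 0 -0.026 0.06 255; -0.064 0 -0.047 0.11 255; -0.094 0 -0.069 0.16 255; -0.124 0 -0.091 0.21 255; -0.154 0 -0.113 0.26 255; -0.18 0 -0.132 0.31 255; -0.2 0 -0.147 0.337 255", "grip_force": 60}}

```text
time: 0.77
tcp_pos: [372.6, -422.9, 404.4]
orientation: [[-1.0, 0.0, 0.017], [-0.017, 0.001, -1.0], [-0.0, -1.0, -0.001]]
contact_force: [0.2, -0.5, -0.3]
gripper_width: -0.003
```

Call:
{"method": "drive_tool", "body": {"increments": "-0.01 0 -0.015 0 255; -0.03 0 -0.043 0 255; -0.052 0 -0.076 0 255; -0.074 0 -0.108 0 255; -0.096 0 -0.14 0 255; -0.116 0 -0.169 0 255; -0.134 0 -0.195 0 255; -0.146 0 -0.213 0 255"}}

```text
time: 1.43
tcp_pos: [514.8, -206.7, 404.4]
orientation: [[-1.0, 0.0, 0.021], [-0.021, 0.001, -1.0], [-0.0, -1.0, -0.001]]
contact_force: [0.3, -0.1, 0.3]
gripper_width: -0.001
```

Call:
{"method": "drive_tool", "body": {"increments": "-0.01 0.005 -0.015 0 255; -0.022 0.02 -0.033 0 255; -0.033 0.04 -0.048 0 255; -0.039 0.055 -0.057 0 255; -0.041 0.065 -0.059 0 255; -0.041 0.07 -0.059 0 255; -0.041 0.07 -0.059 0 255; -0.041 0.07 -0.059 0 255"}}

```text
time: 2.1
tcp_pos: [552.7, -151.6, 335.0]
orientation: [[-1.0, -0.0, 0.016], [-0.016, -0.001, -1.0], [0.0, -1.0, 0.001]]
contact_force: [0.5, -0.6, 0.1]
gripper_width: -0.001
```

```bash
python3 - <<'E'
from workcell import *
from h import *
s=get_state(); print(s["time"],s["tcp_pos"],s["contact_force"],s["joint_pos"])
a=snapshot("top");b=snapshot("scene")
pickle.dump(a,open("top1.pkl","wb"))
A=cv2.resize(a["color"][130:260,250:470],None,fx=1.8,fy=1.8); B=cv2.resize(b["color"][110:310,190:410],None,fx=1.8,fy=1.8)
h=max(A.shape[0],B.shape[0]); pad=lambda I: cv2.copyMakeBorder(I,0,h-I.shape[0],0,0,0)
cv2.imwrite("pics/hover.png",np.hstack([pad(A),pad(B)])[...,::-1])
E
```

```text
2.1 [ 552.7 -151.6  335. ] [ 0.5 -0.6  0.1] [  9.8  28.4   1.3 103.4  -0.8  48.2 -77.7]
```

View pics/hover.png

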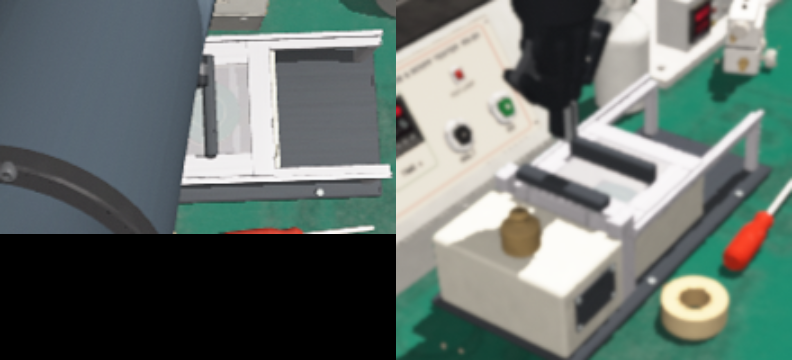

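The hover picture shows the closed fingers above the bar. The tip is at about crop (570,150) and the bar runs (515–610, 175–205), with the weight clear. Next I'll centre over the bar and descend, then creep.

Call:
{"method": "drive_tool", "body": {"increments": "-0.001 0.005 -0.002 0 255; -0.001 0.011 -0.0035 0 255; -0.001 0.017 -0.0035 0 255; -0.001 0.022 -0.0035 0 255; -0.001 0.024 -0.0035 0 255; -0.001 0.025 -0.0035 0 255; -0.001 0.025 -0.0035 0 255"}}

```text
time: 2.78
tcp_pos: [554.0, -146.9, 309.4]
orientation: [[-1.0, -0.001, 0.018], [-0.018, 0.0, -1.0], [0.001, -1.0, -0.0]]
contact_force: [-0.3, -0.5, -0.6]
gripper_width: 0.0
```

Call:
{"method": "drive_tool", "body": {"increments": "0 0.001 0 0 255; 0 0.002 0 0 255; 0 0.003 0 0 255; 0 0.004 0 0 255; 0 0.005 0 0 255; 0 0.006 0 0 255; 0 0.006 0 0 255"}}

```text
time: 3.37
tcp_pos: [554.0, -146.8, 303.5]
orientation: [[-1.0, -0.0, 0.018], [-0.018, 0.0, -1.0], [0.0, -1.0, -0.0]]
contact_force: [-1.1, -0.2, -0.4]
gripper_width: 0.002
```

Call:
{"method": "drive_tool", "body": {"increments": "0 0.001 0 0 255; 0 0.002 0 0 255; 0 0.003 0 0 255; 0 0.004 0 0 255; 0 0.005 0 0 255; 0 0.005 0 0 255"}}

```text
time: 3.87
tcp_pos: [554.0, -146.8, 298.5]
orientation: [[-1.0, -0.0, 0.018], [-0.018, 0.0, -1.0], [0.0, -1.0, -0.0]]
contact_force: [-0.5, 0.3, -0.2]
gripper_width: 0.0
```

Call:
{"method": "drive_tool", "body": {"increments": "0 0.001 0 0 255; 0 0.002 0 0 255; 0 0.003 0 0 255; 0 0.003 0 0 255"}}

```text
time: 4.2
tcp_pos: [554.0, -146.8, 295.5]
orientation: [[-1.0, -0.0, 0.018], [-0.018, 0.0, -1.0], [0.0, -1.0, -0.0]]
contact_force: [-0.8, -1.2, 0.6]
gripper_width: 0.0
```

Call:
{"method": "drive_tool", "body": {"increments": "0 0.001 0 0 255; 0 0.002 0 0 255; 0 0.003 0 0 255; 0 0.003 0 0 255"}}

```text
time: 4.53
tcp_pos: [554.0, -146.8, 292.5]
orientation: [[-1.0, -0.0, 0.018], [-0.018, 0.0, -1.0], [0.0, -1.0, -0.0]]
contact_force: [-0.6, 0.2, -0.5]
gripper_width: 0.002
```

Call:
{"method": "drive_tool", "body": {"increments": "0 0.001 0 0 255; 0 0.002 0 0 255; 0 0.002 0 0 255"}}

```text
time: 4.78
tcp_pos: [554.0, -146.8, 290.5]
orientation: [[-1.0, -0.0, 0.018], [-0.018, 0.0, -1.0], [0.0, -1.0, -0.0]]
contact_force: [-0.5, 0.2, -0.1]
gripper_width: -0.001
```

Call:
{"method": "drive_tool", "body": {"increments": "0 0.001 0 0 255; 0 0.002 0 0 255; 0 0.002 0 0 255"}}

```text
time: 5.03
tcp_pos: [554.1, -146.8, 288.7]
orientation: [[-1.0, 0.0, 0.018], [-0.018, -0.0, -1.0], [-0.0, -1.0, 0.0]]
contact_force: [-0.5, 0.0, 0.6]
gripper_width: -0.001
```

Call:
{"method": "drive_tool", "body": {"increments": "0 0.001 0 0 255; 0 0.002 0 0 255; 0 0.002 0 0 255"}}

```text
time: 5.28
tcp_pos: [554.1, -146.9, 286.6]
orientation: [[-1.0, 0.0, 0.018], [-0.018, -0.0, -1.0], [-0.0, -1.0, 0.0]]
contact_force: [-0.0, -0.6, 1.8]
gripper_width: 0.005
```

Call:
{"method": "drive_tool", "body": {"increments": "0 0.0005 0 0 255; 0 0.001 0 0 255; 0 0.001 0 0 255"}}

```text
time: 5.53
tcp_pos: [554.0, -146.9, 286.3]
orientation: [[-1.0, 0.0, 0.018], [-0.018, -0.0, -1.0], [-0.0, -1.0, 0.0]]
contact_force: [-2.1, 0.5, 8.6]
gripper_width: 0.0
```

Call:
{"method": "drive_tool", "body": {"increments": "0 0.0004 0 0 255; 0 0.0008 0 0 255; 0 0.0008 0 0 255; 0 0.0008 0 0 255"}}

```text
time: 5.87
tcp_pos: [554.0, -146.9, 286.2]
orientation: [[-1.0, 0.001, 0.018], [-0.018, -0.0, -1.0], [-0.001, -1.0, 0.0]]
contact_force: [-4.7, 1.9, 17.4]
gripper_width: 0.001
```

The gate gave about 2 mm and now stands solid at tip z≈113, where the force rises 8.6→17.4 N with only 0.1 mm of travel. I'll hold a moment, then lift.

Call:
{"method": "drive_tool", "body": {"increments": "0 0 0 0 255; 0 0 0 0 255; 0 0 0 0 255; 0 0 0 0 255"}}

```text
time: 6.2
tcp_pos: [554.0, -146.8, 286.2]
orientation: [[-1.0, 0.001, 0.018], [-0.018, -0.0, -1.0], [-0.001, -1.0, 0.0]]
contact_force: [-4.9, 1.3, 16.2]
gripper_width: 0.001
```

Call:
{"method": "drive_tool", "body": {"increments": "0 -0.001 0 0 255; 0 -0.004 0 0 255; 0 -0.012 0 0 255; 0 -0.02 0 0 255; 0 -0.025 0 0 255; 0 -0.025 0 0 255"}}

```text
time: 6.7
tcp_pos: [554.5, -147.0, 311.4]
orientation: [[-1.0, 0.002, 0.018], [-0.018, -0.0, -1.0], [-0.002, -1.0, 0.0]]
contact_force: [-0.1, 0.3, 0.1]
gripper_width: 0.001
```

Call:
{"method": "drive_tool", "body": {"increments": "0 0 0.008 0 255; 0 0 0.02 0 255; 0 0 0.034 0 255; 0 0 0.041 0 255; 0 0.004 0.042 0 255; 0 0.01 0.042 0 255; 0 0.015 0.042 0 255; 0 0.015 0.042 0 255"}}

```text
time: 7.37
tcp_pos: [554.5, -188.1, 293.3]
orientation: [[-1.0, -0.002, 0.019], [-0.019, 0.001, -1.0], [0.002, -1.0, -0.001]]
contact_force: [-0.5, 0.1, -0.3]
gripper_width: -0.002
```

```bash
python3 - <<'E'
from workcell import *
from h import *
s=get_state(); print(s["time"],s["tcp_pos"],s["contact_force"])
b=snapshot("scene"); w=snapshot("wrist")["color"]
B=cv2.resize(b["color"][110:310,190:410],None,fx=1.8,fy=1.8); w=cv2.resize(w,(400,300)); w=cv2.copyMakeBorder(w,0,60,0,0,0)
cv2.imwrite("pics/gap.png",np.hstack([B,w])[...,::-1])
E
```

```text
7.3667 [ 554.5 -188.1  293.3] [-0.5  0.1 -0.3]
```

View pics/gap.png

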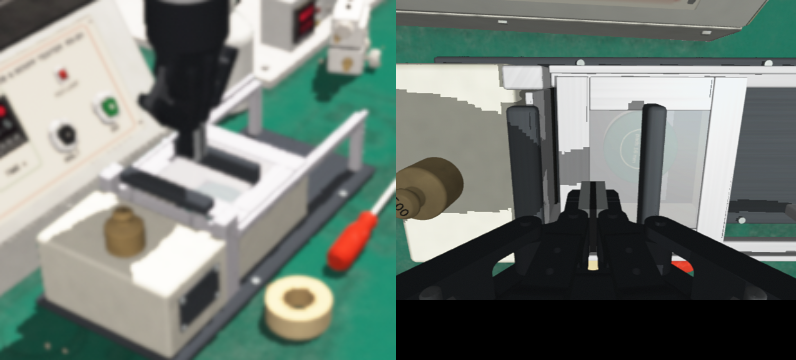

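The gap picture shows the fingers standing between the bar and the rib. In the wrist view the bar is at x≈523, the fingers at 593 and the rib at 650. I'll descend to tip z≈96.

Call:
{"method": "drive_tool", "body": {"increments": "0 0.004 0 0 255; 0 0.01 0 0 255; 0 0.016 0 0 255; 0 0.021 0 0 255; 0 0.024 0 0 255; 0 0.024 0 0 255"}}

```text
time: 7.97
tcp_pos: [554.6, -188.7, 269.9]
orientation: [[-1.0, -0.001, 0.018], [-0.018, 0.0, -1.0], [0.001, -1.0, -0.0]]
contact_force: [0.4, 0.1, 0.9]
gripper_width: -0.0
```

Call:
{"method": "drive_tool", "body": {"increments": "0 0 0.003 0 255; 0 0 0.007 0 255; 0 0 0.011 0 255; 0 0 0.014 0 255; 0 0 0.017 0 255; 0 0 0.02 0 255; 0 0 0.023 0 255; 0 0 0.026 0 255"}}

```text
time: 8.63
tcp_pos: [555.3, -214.5, 270.9]
orientation: [[-1.0, -0.0, 0.018], [-0.018, 0.001, -1.0], [0.0, -1.0, -0.001]]
contact_force: [-0.4, 3.5, 1.6]
gripper_width: -0.001
```

Call:
{"method": "drive_tool", "body": {"increments": "0 0 0.004 0 255; 0 0 0.008 0 255; 0 0 0.012 0 255; 0 0 0.016 0 255; 0 0 0.02 0 255; 0 0 0.024 0 255; 0 0 0.028 0 255; 0 0 0.032 0 255"}}

```text
time: 9.3
tcp_pos: [555.8, -247.3, 270.9]
orientation: [[-1.0, -0.0, 0.018], [-0.018, 0.0, -1.0], [0.0, -1.0, -0.0]]
contact_force: [-1.6, 2.5, 1.9]
gripper_width: 0.0
```

Call:
{"method": "drive_tool", "body": {"increments": "0 0 0.004 0 255; 0 0 0.009 0 255; 0 0 0.014 0 255; 0 0 0.019 0 255; 0 0 0.024 0 255; 0 0 0.029 0 255; 0 0 0.034 0 255; 0 0 0.038 0 255"}}

```text
time: 9.97
tcp_pos: [556.4, -285.5, 270.9]
orientation: [[-1.0, -0.0, 0.017], [-0.017, -0.0, -1.0], [0.0, -1.0, 0.0]]
contact_force: [-1.4, 3.0, 2.9]
gripper_width: 0.002
```

Call:
{"method": "drive_tool", "body": {"increments": "0 0 0.004 0 255; 0 0 0.008 0 255; 0 0 0.012 0 255; 0 0 0.016 0 255; 0 0 0.02 0 255; 0 0 0.023 0 255; 0 0 0.025 0 255; 0 0 0.027 0 255"}}

```text
time: 10.63
tcp_pos: [556.9, -312.1, 270.9]
orientation: [[-1.0, -0.0, 0.018], [-0.018, 0.0, -1.0], [0.0, -1.0, -0.0]]
contact_force: [-0.9, 3.2, 3.8]
gripper_width: -0.004
```

Call:
{"method": "drive_tool", "body": {"increments": "0 0 0.0015 0 255; 0 0 0.003 0 255; 0 0 0.0045 0 255; 0 0 0.006 0 255"}}

```text
time: 10.97
tcp_pos: [557.1, -317.8, 270.9]
orientation: [[-1.0, -0.0, 0.018], [-0.018, 0.0, -1.0], [0.0, -1.0, -0.0]]
contact_force: [-2.7, 2.7, 2.5]
gripper_width: -0.0
```

Call:
{"method": "drive_tool", "body": {"increments": "0 0 0.001 0 255; 0 0 0.002 0 255; 0 0 0.003 0 255"}}

```text
time: 11.22
tcp_pos: [557.2, -319.3, 270.8]
orientation: [[-1.0, -0.001, 0.019], [-0.019, 0.003, -1.0], [0.001, -1.0, -0.003]]
contact_force: [-3.0, 11.8, 7.1]
gripper_width: -0.0
```

The force jumped to 11.8 N at tcp y≈−319, so the lid is at its stop. I'll back off 12 mm and lift clear.

Call:
{"method": "drive_tool", "body": {"increments": "0 0 -0.003 0 255; 0 0 -0.008 0 255; 0 0 -0.012 0 255; 0 -0.005 -0.013 0 255; 0 -0.02 -0.013 0 255; 0 -0.04 -0.013 0 255; 0 -0.065 -0.013 0 255; 0 -0.09 -0.013 0 255"}}

```text
time: 11.88
tcp_pos: [556.8, -307.9, 362.0]
orientation: [[-1.0, -0.0, 0.018], [-0.018, -0.0, -1.0], [0.0, -1.0, 0.0]]
contact_force: [0.7, 0.5, -0.2]
gripper_width: 0.003
```

Call:
{"method": "drive_tool", "body": {"increments": "0.02 -0.02 0 0 255; 0.05 -0.035 0 0 255; 0.08 -0.04 0 0 255; 0.11 -0.04 0 0 255; 0.13 -0.04 0 0 255; 0.14 -0.04 0 0 255; 0.14 -0.04 0 0 255; 0.14 -0.04 0 0 255"}}

```text
time: 12.55
tcp_pos: [417.7, -310.4, 401.4]
orientation: [[-1.0, 0.001, 0.018], [-0.018, -0.001, -1.0], [-0.001, -1.0, 0.001]]
contact_force: [0.5, -0.4, 0.6]
gripper_width: 0.001
```

```bash
python3 - <<'E'
from workcell import *
from h import *
s=get_state(); print(s["time"],s["tcp_pos"],s["contact_force"])
a=snapshot("top");b=snapshot("scene"); pickle.dump(a,open("top2.pkl","wb")); pickle.dump(b,open("scene2.pkl","wb"))
A=cv2.resize(a["color"][130:290,250:470],None,fx=1.8,fy=1.8); B=cv2.resize(b["color"][110:310,190:410],None,fx=1.8,fy=1.8)
A=cv2.copyMakeBorder(A,0,B.shape[0]-A.shape[0],0,0,0)
cv2.imwrite("pics/end.png",np.hstack([A,B])[...,::-1])
E
```

```text
12.55 [ 417.7 -310.4  401.4] [ 0.5 -0.4  0.6]
```

View pics/end.png

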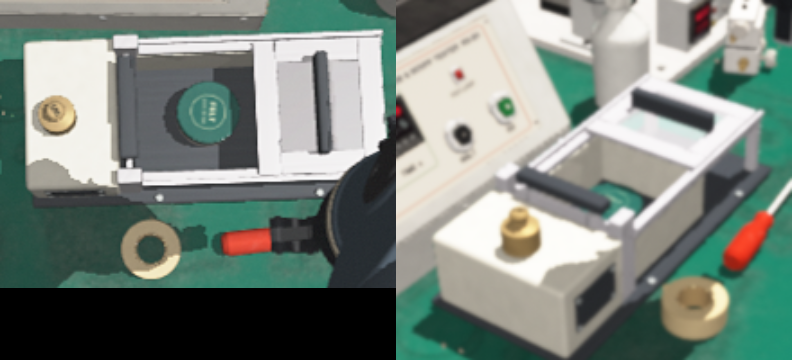

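The lid stands open with the rib at crop (321,102), the tin is upright and visible at (208,112), and the gate bar is down at (127,105). The weight and screwdriver haven't moved. I'll check the travel, then hand in.

```bash
python3 - <<'E'
from workcell import *
from h import *
a=pickle.load(open("top2.pkl","rb"))
y=onz(a,(321/1.8+250,102/1.8+130),106); print("rib now",y,"travel",-226.5-y[1])
s=get_state(); print(s["contact_force"],s["joint_velocities"])
print(sign_off())
E
```

```text
rib now [ 554.5 -334.7] travel 108.16754435243439
[-0.3  0.6 -1.2] [-0.   0.3  0.1  0.1  0.   0.1  0.1]
the job is handed in; nothing more can be done
None
```

The gate was pressed home and felt solid, then the outer lid was slid fully open by its rib, and the job is handed in. It took about 13 of the 40 s.

- **Gate:** I pressed the middle of its bar with closed fingers and it gave about 2 mm. It then stood solid: force rose from 8.6 to 17.4 N with only 0.1 mm of travel, and I held it for about 0.3 s at 16–17 N. The bar top then stood at about 113 mm, within the range expected for a shut gate.
- **Lid:** I pushed the rib at about 3 N until the force jumped to 11.8 N, which I took as the stop. I then backed off and lifted clear.
- **Last checks:** By camera the lid had moved about 108 mm, measured to about 2 mm, so it agrees with the 110 mm stop and clears the 102 mm needed. The tin stands upright in the chamber. The weight and screwdriver look unmoved by eye; I did not measure them. The arm is clear, with no contact force beyond noise.
- **One small disagreement:** During the push the tool sat about 1.5 mm higher than commanded, with an upward force of 2–4 N (7 N at the stop). The fingertips may have brushed the lid; I saw no effect from it.

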